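Rack a cassette, then set and cam the rack's sliding leg

ROBOT

A 6-joint arm with a two-finger parallel gripper is mounted at the origin on the work surface. World frame = base frame: x ahead of the robot, y to its left, z up, the work surface at z = 0. Lengths are in m, angles in degrees, forces in N, time in s.
With the tool pointing down it reaches from about 0.35 to 0.875 m from the base axis. Payload 15.5 kg.
Tool frame: the origin (TCP) lies between the finger pads; the fingertips stand 22 mm ahead of it and the grasp point (between the pads) lies 3 mm ahead of it; z points along the fingers, y is the direction in which the jaws open and shut (so a half turn about z gives the same grasp; the last joint's range is limited). The gripper opens to 85 mm and grips with 20 to 120 N. Pads are 22 mm wide; open, the fingers measure 114 mm over their backs; the gripper's body (76 mm by 85 mm) begins 54 mm behind the grasp point. The pads swing forward as they close: fully open they stand 13 mm farther back than shut.
Start: joints at [-68.955, 28.281, 77.091, -0, 74.628, -5.472], TCP at [0.279, -0.559, 0.253] pointing down, gripper open.
Joint ranges: [-166.48, 166.48], [-47.26, 123.95], [12.59, 153.08], [-70.14, 250.14], [6.76, 159.57], [-176.63, 176.63]. Speed limits (degrees/s): [108.29, 108.29, 147.25, 172.46, 172.46, 172.46].

INTERFACE

Orientations are given as [roll, pitch, yaw] about the fixed x, y, z axes, in that order (R = Rz(yaw) Ry(pitch) Rx(roll)).
In Python, from bench import r, vision, models gives the robot as it stands. The module is installed in compiled form; this text tells all that it offers. Calls block until the motion is done:
- r.move_pose(position, orientation): joint-space move of the TCP to a pose.
- r.servo_line(position, ori=None, velocity=0.15): straight line of the TCP; ori=None keeps the orientation; velocity is the mean speed in m/s.
- r.move_j(angles): joint-space move.
- r.set_gripper(opening, newtons=None): opening from 0.0 (shut) to 1.0 (fully open); newtons is the grip in N (None keeps the last); returns when the fingers have stopped.
- r.wait(seconds).
- r.solve_ik(position, orientation): joint angles nearest the present ones, or None.
- vision.snapshot(name): name is "scene" or "top" or "wrist"; returns a dict with "img" (400x640x3 uint8, red, green, blue), "fx", "fy", "cx", "cy" (pixels), "extrinsics" (4x4, takes a point from world to camera coordinates). Camera axes: x right, y up, looking along -z (the intrinsics and any distortion apply to the point x, -y, -z); pixel columns grow to the right and rows downward; lengths in m; the calibration is good to about 2 mm. The wrist camera is an equidistant fisheye: a pixel r from the principal point sees the ray r / f radians off the axis. A picture is of the moment at which its call begins. There is no depth.
A pose or a line that the arm cannot do raises r.IKError and nothing moves.
- r.close_job(): hands the job in, once; it reports no verdict.
Trained networks look in the newest picture that a camera, given by its name, has taken for a name from the list of things; names that differ only in an ending like _2 or _b are one class to them, and where a whole thing is asked for, a point or a joint stands for the part that bears it (a point fixed in the world has none). Each returns a list of dicts, best first, with "p" (0 to 1); they miss things now and then, are a little off and sometimes report something else, mostly with a low value. They report only what shows in the picture. A call takes as long as a camera call.
- models.search_frame(camera, label): "at" ([x, y, z] in m, in world coordinates, good to about 4 mm: the middle of the surface that is visible of it).
Readings, each from a call of its own:
- r.read_clock(): time.
- r.read_joint_pos(): joint angles.
- r.read_qvel(): joint speeds.
- r.read_effort(): joint torques, N m.
- r.read_ee_pos(): TCP position.
- r.read_eef_rot(): TCP orientation.
- r.read_force(): force on the tool from outside, world axes, zero at the start.
- r.read_ft_torque(): the same for the moment, N m.
- r.read_grip_width(): opening from 0.0 (shut) to 1.0 (fully open).
Only numpy, scipy, OpenCV 4.12 (cv2) and the standard library are available. Lean on these libraries where they do the work, as an engineer would, in place of code of your own. Each camera call takes 0.05 s, during which the arm holds its last target.

TASK

Take the steel instrument cassette out of the small drying stand and stand it on edge, centred, in the empty slot of the cassette rack (the slot nearest the leg), and let go of it. Then take hold of the T-handle of the rack's spring-loaded sliding leg, pull the leg out until its pointer is at the broad length mark on the scale, and, holding it there all the while, slide the cam lever along the handle until it is fully closed. Finish still holding the leg out at the mark by its handle with the lever closed, so that I can tighten the clamp screw, and leave the other things where they are.

Things in the scene. Friction and masses are not known exactly. Their poses are not given: they have to be found in the camera images.
- cassette: Flat steel instrument cassette, 110 long (its x) x 10 thick (its y) x 80 high (its z), 0.11-0.22 kg, at first standing on its long edge in the drying stand. Origin: centre of the underside. Easily gripped across the 10 mm thickness at the top edge.
- stand: Fixed white drying stand, base 130 (x) x 60 (y) x 8 high. The cassette rests on the base at 8 mm height, between two fins along x that reach 28 mm above the table (16 mm gap, no end walls). Origin: centre of the underside.
- rack: Fixed cassette rack: grey base 140 (x) x 150 (y) x 30 high; on its deck (z = 30 mm) two slots run along its x, at y = -38 mm (empty, nearest the leg) and y = +38 mm (holds another cassette). Each slot is the 16 mm gap between two steel fins, 4 mm thick and 110 long, that reach 62 mm above the table; the slot ends are open. The leg slides out of the base on its -y side. Origin: centre of the underside; z up.
- slot (a point): Middle of the floor of the empty slot (rack x = 0, y = -38 mm, 30 mm above the table); its axes are the rack's: the slot runs along x.
- mark (a point): The broad black length mark, a tick 26 long x 3.5 wide, on the aluminium scale strip that lies on the table beside the leg (rack x = -40, y = -155, 5 mm high); the thin ticks are 10 mm apart. The leg's black pointer runs over this strip; it stands 15 mm nearer the rack than the middle of the handle bar.
- leg (a joint): How far the leg is drawn out along the rack's -y, m: 0 = home (start), range 0 to 0.100; the pointer is over the mark at 0.060. A spring pulls it home with 3 N at 0 and 6.6 N at the mark (60 N/m), so it runs back if let go, and the closed cam alone does not hold it either (the clamp screw is still loose).
- handle: T-handle bar on top of the leg's end column: a level white bar 150 long (rack x) x 14 thick (rack y) x 24 high, from 78 to 102 mm above the table. Origin: its centre, at rack (0, -110 mm - leg value, 90 mm); axes as the rack's. The column below it is 24 (x) x 12 (y). Fingers can straddle the 14 mm bar from above on its -x half and slide along it if they do not squeeze hard. The bar's +x end has a shoulder.
- lever (a joint): Cam lever position along the handle towards rack +x, m: 0 = fully open, 0.032 = fully closed against its end stop; starts at 0 to 0.008, stays where it is left, takes about 3 N to slide.
- lever_saddle (a point): Centre of the dark steel cam lever: a saddle that straddles the bar, 18 long (x) x 37 wide (y), 72 to 112 mm above the table, with a small paddle on top reaching to 117 mm. It rides with the leg at rack (25 mm + lever value, -110 mm - leg value, 90 mm). Its sides stand 12 mm out from the bar on both sides, so fingers straddling the bar push its -x face when moved towards +x.
- rackmate: Another cassette like the first, loose, standing in the rack's other slot: leave it. Origin: centre of the underside.
- cup: White plastic cup, 60 across, 60 high, loose: leave it. Origin: centre of the underside.
- jar: Amber jar, 52 across, 75 high, loose: leave it. Origin: centre of the underside.
- case: Clear plastic case 80 x 55 x 22 high, loose: leave it. Origin: centre of the underside.

How it is judged:
By the outcome, as a careful person would: the job done as asked, in the order asked, and still so for the second after the job is handed in, while the arm keeps its last pose, push and grip.
It also fails if it takes over 58 s, if anything falls off the work surface, if the arm or the gripper's body presses on something with over 40 N, if the wrist force passes 120 N, or if a joint passes its speed limit or range.

## Working session

There is one attempt and no reset: what is moved stays moved. The work goes in short steps, each a Python script; the robot and the scene stay as the last script left them, time stands still between calls to the robot, and variables do not carry over. Pictures are saved under pics/ and viewed, and the job is handed in when it is done.

```bash
mkdir -p pics; ls
python3 - <<'E'
from bench import r, vision, models
import cv2
print(r.read_clock())
for n in ["scene","top","wrist"]:
    s=vision.snapshot(n); cv2.imwrite(f"pics/a_{n}.png",s["img"][:,:,::-1]); print(n,s["fx"],s["fy"],s["cx"],s["cy"],s["extrinsics"].round(4).tolist(),[k for k in s])
for c in ["scene","top"]:
  for l in ["cassette","stand","rack","handle","lever_saddle","mark","rackmate","cup","jar","case"]:
    try: print(c,l,[(d["at"],d["p"]) for d in models.search_frame(c,l)][:3])
    except Exception as e: print(c,l,e)
print(r.read_clock())
E
```

```text
pics
0.0
scene 362.4911215721936 362.4911215721936 320.6608185989186 194.48300934678355 [[-0.3852, 0.9227, 0.0148, 0.2008], [-0.6273, -0.2736, 0.7291, 0.3173], [0.6768, 0.2716, 0.6842, -1.4033], [0.0, 0.0, 0.0, 1.0]] ['img', 'fx', 'fy', 'cx', 'cy', 'extrinsics']
top 504.2127874391511 504.2127874391511 324.57749086879727 199.80347696666223 [[0.0265, -0.9996, 0.0051, 0.0285], [0.9967, 0.0268, 0.0769, -0.5949], [-0.077, 0.003, 0.997, -1.4799], [0.0, 0.0, 0.0, 1.0]] ['img', 'fx', 'fy', 'cx', 'cy', 'extrinsics']
wrist 309.70691628693146 309.70691628693146 317.8687551154694 204.8820037345094 [[0.4476, -0.8942, -0.0017, -0.6244], [0.8563, 0.4292, -0.2873, 0.0386], [0.2577, 0.1271, 0.9578, -0.3796], [0.0, 0.0, 0.0, 1.0]] ['img', 'fx', 'fy', 'cx', 'cy', 'extrinsics']
scene cassette [([0.5551, -0.2984, 0.0617], 0.75), ([0.6265, 0.0271, 0.0964], 0.24)]
scene stand [([0.5573, -0.282, 0.006], 0.72)]
scene rack [([0.6231, 0.106, 0.0315], 0.63)]
scene handle [([0.6268, 0.0291, 0.0932], 0.92)]
scene lever_saddle [([0.5541, -0.2969, 0.0627], 0.62), ([0.6473, 0.0257, 0.1071], 0.53), ([0.6216, 0.0294, 0.0984], 0.47)]
scene mark [([0.6269, 0.1075, 0.0349], 0.71)]
scene rackmate [([0.6185, 0.1702, 0.0968], 0.61)]
scene cup [([0.7164, -0.167, 0.042], 0.74)]
scene jar [([0.6019, 0.4061, 0.0518], 0.95), ([0.6199, 0.169, 0.1017], 0.31)]
scene case [([0.7083, -0.3022, 0.0216], 0.79)]
top cassette [([0.5536, -0.2965, 0.0752], 0.83)]
top stand [([0.5435, -0.2855, 0.0075], 0.8)]
top rack [([0.5938, 0.0952, 0.03], 0.97)]
top handle [([0.6134, 0.0213, 0.0987], 0.74)]
top lever_saddle [([0.5992, 0.0939, 0.0315], 0.27), ([0.7043, -0.3112, 0.0216], 0.21)]
top mark [([0.5958, 0.0975, 0.0275], 0.8)]
top rackmate [([0.5954, 0.1635, 0.1135], 0.8)]
top cup [([0.7216, -0.1768, 0.0203], 0.82)]
top jar [([0.5841, 0.4051, 0.077], 0.65)]
top case [([0.7037, -0.3088, 0.0241], 0.62)]
1.15
```

View pics/a_top.png

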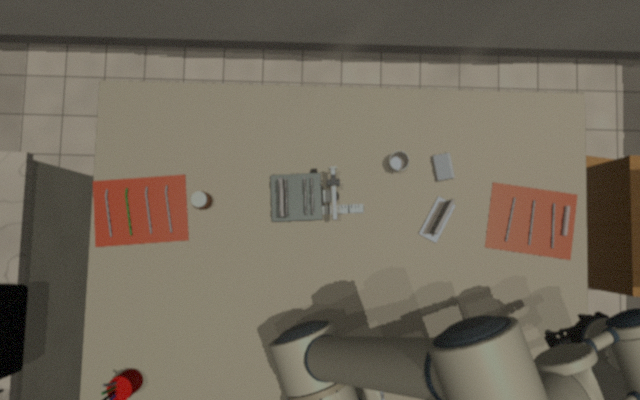

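View pics/a_scene.png

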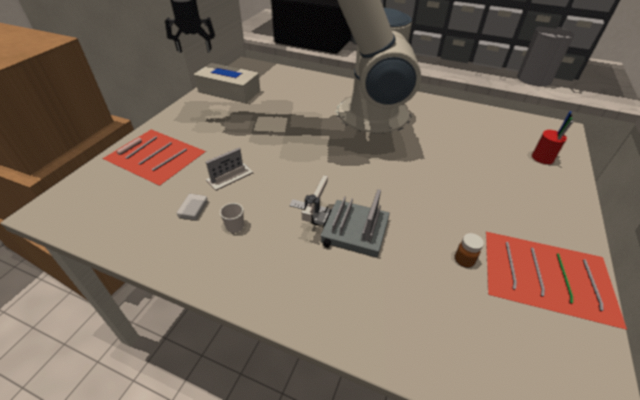

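View pics/a_wrist.png

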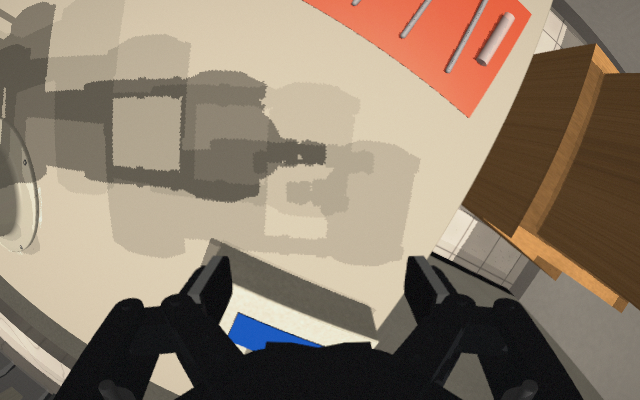

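Run:
```python
import cv2
a=cv2.imread("pics/a_top.png")
# crop rack and stand
cv2.imwrite("pics/b_rack.png",cv2.resize(a[110:270,200:360],(800,600)[:1]*1+(800,) if 0 else (600,600),interpolation=cv2.INTER_CUBIC))
cv2.imwrite("pics/b_stand.png",cv2.resize(a[150:270,370:530],(800,600),interpolation=cv2.INTER_CUBIC))
```

```text
(no output)
```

View pics/b_rack.png

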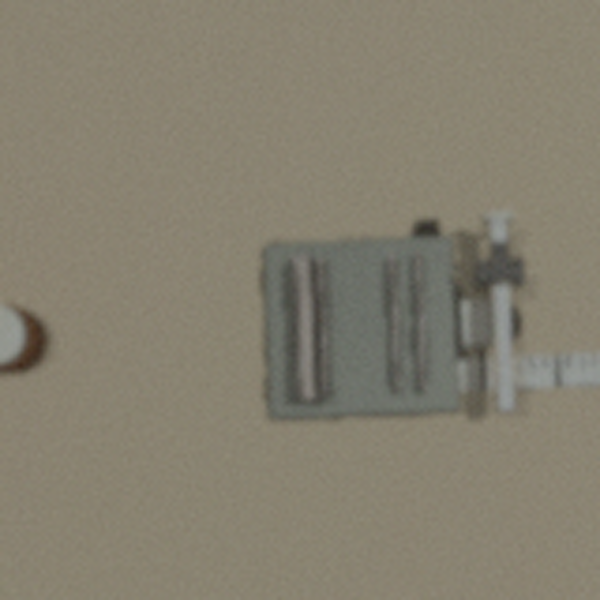

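View pics/b_stand.png

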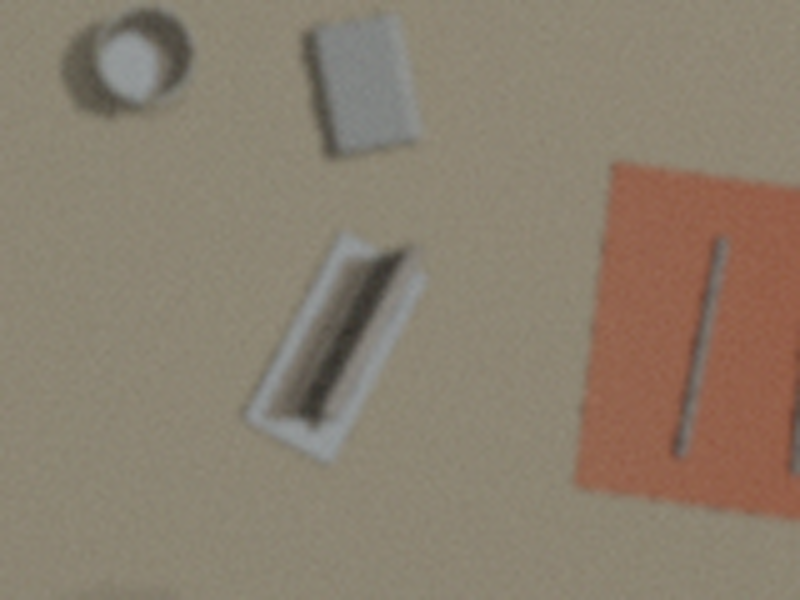

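```bash
cat > h.py <<'E'
import numpy as np, cv2
from bench import r, vision, models
from scipy.spatial.transform import Rotation as R
def ray(s,px,fish):
    u=(np.array(px,float)-[s["cx"],s["cy"]])/[s["fx"],s["fy"]]
    if fish:
        t=np.hypot(*u); d=np.array([u[0]/t*np.sin(t),u[1]/t*np.sin(t),np.cos(t)]) if t>1e-9 else np.array([0,0,1.])
    else: d=np.array([u[0],u[1],1.])
    d=d*[1,-1,-1]; E=np.array(s["extrinsics"]); Rm=E[:3,:3]
    return -Rm.T@E[:3,3], Rm.T@d
def hit(s,px,z,fish=False):
    o,d=ray(s,px,fish); return o+d*(z-o[2])/d[2]
def proj(s,P,fish=False):
    E=np.array(s["extrinsics"]); c=E[:3,:3]@np.array(P,float)+E[:3,3]; c=c*[1,-1,-1]
    if fish:
        h=np.hypot(c[0],c[1]); t=np.arctan2(h,c[2]); u=c[:2]/max(h,1e-12)*t
    else: u=c[:2]/c[2]
    return u*[s["fx"],s["fy"]]+[s["cx"],s["cy"]]
def snap(n,f):
    s=vision.snapshot(n); cv2.imwrite(f"pics/{f}.png",s["img"][:,:,::-1]); np.save(f"pics/{f}.npy",{k:v for k,v in s.items()},allow_pickle=True); return s
def load(f): return np.load(f"pics/{f}.npy",allow_pickle=True).item()
def status():
    print("t",r.read_clock(),"p",np.round(r.read_ee_pos(),4),"rot",np.round(r.read_eef_rot(),2),"F",np.round(r.read_force(),2),"g",round(r.read_grip_width(),4))
E
python3 - <<'E'
from h import *
s=snap("top","c_top")
for p in [(347,235),(428,275),(330,462),(247,415)]:
    print("stand",hit(s,(370+(p[0]+.5)/5-.5,150+(p[1]+.5)/5-.5),.008).round(4))
for p in [(265,242),(451,236),(458,410),(268,416)]:
    print("rack",hit(s,(200+(p[0]+.5)/3.75-.5,110+(p[1]+.5)/3.75-.5),.03).round(4))
status()
w=np.load if 0 else vision.snapshot("wrist"); E=np.array(w["extrinsics"]); 
T=np.eye(4);T[:3,:3]=R.from_euler("xyz",r.read_eef_rot(),degrees=True).as_matrix();T[:3,3]=r.read_ee_pos()
C=np.linalg.inv(T)@np.linalg.inv(E); print("cam in tool",C.round(4).tolist())
E
```

```text
stand [ 0.6141 -0.3003  0.008 ]
stand [ 0.5912 -0.3493  0.008 ]
stand [ 0.4774 -0.2913  0.008 ]
stand [ 0.5042 -0.2412  0.008 ]
rack [0.6656 0.2079 0.03  ]
rack [0.6744 0.0605 0.03  ]
rack [0.5364 0.0512 0.03  ]
rack [0.5277 0.2007 0.03  ]
t 1.2 p [ 0.279  -0.5593  0.2533] rot [180.    -0.    26.52] F [0.14 0.45 0.11] g 0.9978
cam in tool [[0.0013, 0.9578, 0.2874, 0.0728], [1.0, -0.0014, 0.0003, 0.0001], [0.0007, 0.2874, -0.9578, -0.1208], [0.0, 0.0, 0.0, 1.0]]
```

Run:
```python
from h import *
r.move_pose([0.63,0.07,0.27],[180,0,3.4]); print(r.read_joint_pos()); status()
snap("wrist","d_rack")
for l in ["rack","handle","lever_saddle","rackmate","mark","slot"]:
    try: print(l,[(np.round(d["at"],4),d["p"]) for d in models.search_frame("wrist",l)][:3])
    except Exception as e: print(l,e)
r.move_pose([0.555,-0.297,0.25],[180,0,-27.6]); print(r.read_joint_pos()); status()
snap("wrist","d_stand")
for l in ["cassette","stand"]:
    print(l,[(np.round(d["at"],4),d["p"]) for d in models.search_frame("wrist",l)][:3])
status()
```

```text
[ 8.79624961e-01  2.81862684e+01  7.44831016e+01 -7.78767130e-03
  7.73275672e+01  8.75243238e+01]
t 3.8 p [0.6301 0.0692 0.27  ] rot [179.99  -0.     3.36] F [ 0.41 -0.18 -0.14] g 0.9965
rack [(array([0.612 , 0.0848, 0.0272]), 0.75), (array([0.6443, 0.0263, 0.1145]), 0.49)]
handle [(array([0.6197, 0.0251, 0.1031]), 0.88)]
lever_saddle [(array([0.6416, 0.0247, 0.1155]), 0.89), (array([ 0.7102, -0.1804,  0.0353]), 0.22)]
rackmate [(array([0.6069, 0.1673, 0.093 ]), 0.96)]
mark [(array([0.6105, 0.0882, 0.0321]), 0.93)]
slot [(array([0.6094, 0.085 , 0.0287]), 0.6)]
[-3.34938255e+01  2.88080291e+01  7.66616416e+01  1.66263006e-02
  7.45257462e+01  8.40164238e+01]
t 5.55 p [ 0.5555 -0.296   0.2501] rot [-1.7998e+02 -1.0000e-02 -2.7510e+01] F [ 0.89  0.69 -0.72] g 1.0049
cassette [(array([ 0.5562, -0.2991,  0.087 ]), 0.72)]
stand [(array([ 0.5526, -0.2955,  0.0086]), 0.73)]
t 5.7 p [ 0.5555 -0.296   0.2501] rot [-1.80e+02 -1.00e-02 -2.75e+01] F [ 0.09  0.39 -0.24] g 0.999
```

View pics/d_rack.png

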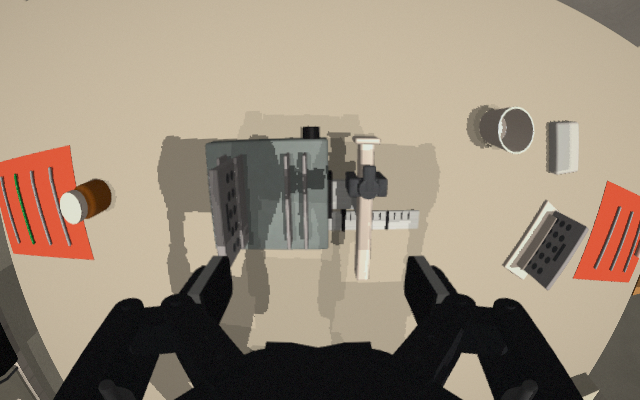

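View pics/d_stand.png

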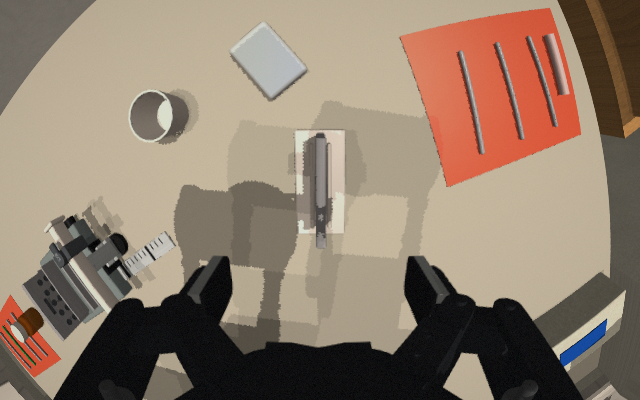

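Run:
```python
import cv2
a=cv2.imread("pics/d_rack.png")
cv2.imwrite("pics/e_rack.png",cv2.resize(a[115:290,195:435],(0,0),fx=3.3333,fy=3.3333,interpolation=cv2.INTER_CUBIC))
a=cv2.imread("pics/d_stand.png")
cv2.imwrite("pics/e_stand.png",cv2.resize(a[115:255,250:390],(0,0),fx=4,fy=4,interpolation=cv2.INTER_CUBIC))
```

```text
(no output)
```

View pics/e_rack.png

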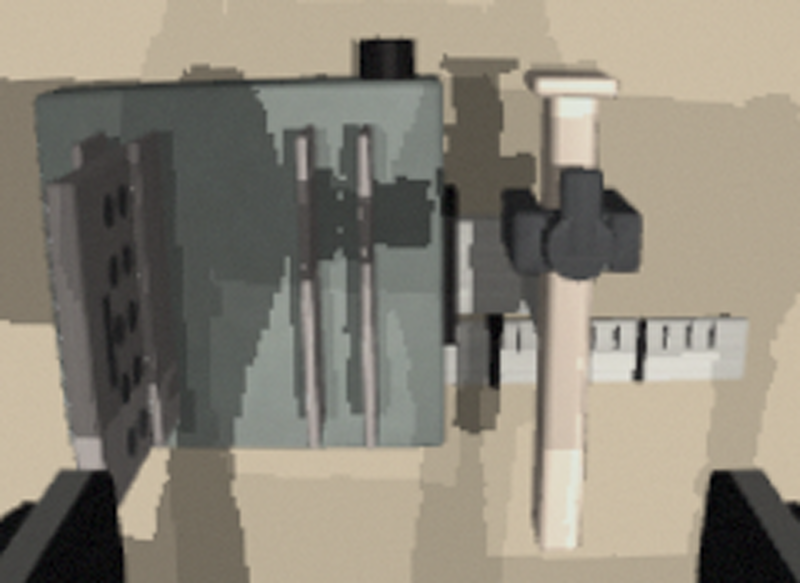

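View pics/e_stand.png

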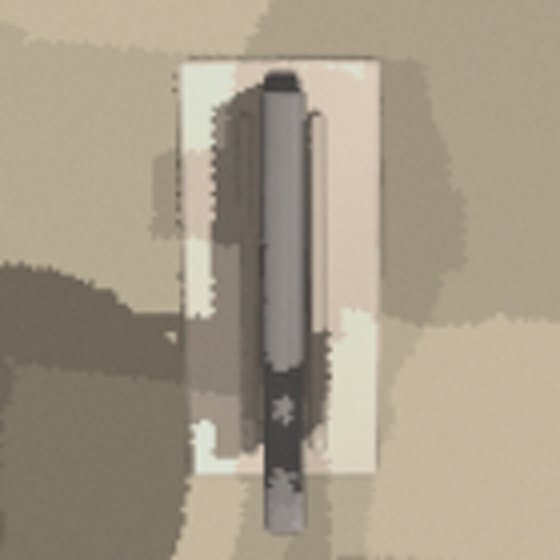

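Run:
```python
from h import *
s=load("d_stand"); f=lambda p,z:hit(s,(250+(p[0]+.5)/4-.5,115+(p[1]+.5)/4-.5),z,True)
c=[f(p,.008) for p in [(180,60),(380,60),(375,472),(194,474)]]
print("stand",np.mean(c,0),[x.round(4).tolist() for x in c])
a=(f((264,91),.088)+f((304,91),.088))/2; b=(f((265,533),.088)+f((302,533),.088))/2
print("cas",a,b,(a+b)/2,"len",np.linalg.norm(a-b),"yaw",np.degrees(np.arctan2(*(a-b)[1::-1])),"w",np.linalg.norm(f((264,91),.088)-f((304,91),.088)),np.linalg.norm(f((265,533),.088)-f((302,533),.088)))
a=(c[0]+c[1])/2-(c[2]+c[3])/2;print("stand yaw",np.degrees(np.arctan2(a[1],a[0])))
s=load("d_rack"); f=lambda p,z:hit(s,(195+(p[0]+.5)/3.3333-.5,115+(p[1]+.5)/3.3333-.5),z,True)
P={}
for n,p,z in [("TR",(440,78),.03),("BR",(443,446),.03),("TL",(38,94),.03),("finLt",(304,132),.062),("finLb",(316,445),.062),("finRt",(364,129),.062),("finRb",(371,445),.062),("barB",(560,547),.102),("shTL",(533,76),.102),("shTR",(617,76),.102),("mark",(641,350),.005),("markT",(642,320),.005),("markB",(639,379),.005)]:
    P[n]=f(p,z); print(n,P[n].round(4))
fl=(P["finLt"]+P["finRt"])/2; fb=(P["finLb"]+P["finRb"])/2
d=fl-fb; print("slot mid",(fl+fb)/2,"len",np.linalg.norm(d),"yaw",np.degrees(np.arctan2(d[1],d[0])))
d=P["TR"]-P["BR"];yaw=np.arctan2(d[1],d[0]);print("edge yaw",np.degrees(yaw),np.linalg.norm(d))
yaw=np.radians(3.4)
M=np.array([[np.cos(yaw),-np.sin(yaw)],[np.sin(yaw),np.cos(yaw)]])
print("center from right edge",((P["TR"]+P["BR"])/2)[:2]+M@[0,.075])
print("slot->center",((fl+fb)/2)[:2]+M@[0,.038])
print("mark->center",P["mark"][:2]-M@[-.04,-.155], "bar->center",P["barB"][:2]-M@[-.075,-.11])
```

```text
stand [ 0.54633201 -0.29461349  0.008     ] [[0.6171, -0.2977, 0.008], [0.5903, -0.3493, 0.008], [0.4761, -0.2913, 0.008], [0.5018, -0.2402, 0.008]]
cas [ 0.60046596 -0.32244473  0.088     ] [ 0.50359665 -0.27229559  0.088     ] [ 0.5520313  -0.29737016  0.088     ] len 0.10908070163689126 yaw -27.37055636066009 w 0.009089781456398239 0.009272628096731815
stand yaw -26.729384945229683
TR [0.6761 0.0617 0.03  ]
BR [0.5373 0.0512 0.03  ]
TL [0.665  0.2072 0.03  ]
finLt [0.6587 0.1051 0.062 ]
finLb [0.5496 0.0976 0.062 ]
finRt [0.6606 0.0859 0.062 ]
finRb [0.5509 0.0783 0.062 ]
barB [0.5361 0.015  0.102 ]
shTL [0.6838 0.0381 0.102 ]
shTR [0.6858 0.0142 0.102 ]
mark [ 0.5721 -0.0273  0.005 ]
markT [ 0.5847 -0.026   0.005 ]
markB [ 0.5596 -0.0281  0.005 ]
slot mid [0.60494047 0.09171706 0.062     ] len 0.10968317220130286 yaw 3.9731757239294097
edge yaw 4.336401136559848 0.13913998508679995
center from right edge [0.60225214 0.13129286]
slot->center [0.60268683 0.12965017]
mark->center [0.60281666 0.12982009] bar->center [0.60444561 0.12929395]
```

Run:
```python
from h import *
o=[180,0,-27.2]
r.move_pose([0.552,-0.2974,0.15],o)
r.servo_line([0.552,-0.2974,0.081],o,0.12); r.wait(0.2); status()
r.set_gripper(0.0,40); status()
r.servo_line([0.552,-0.2974,0.19],o,0.15); status()
r.move_pose([0.605,0.0917,0.20],[180,0,4.0]); r.wait(0.3); status()
snap("wrist","f_hold"); snap("scene","f_scene")
status()
```

```text
t 7.1083 p [ 0.5524 -0.2977  0.0819] rot [ 1.7999e+02 -8.0000e-02 -2.7200e+01] F [-0.09 -0.01  0.91] g 1.0016
t 7.7833 p [ 0.552  -0.2974  0.0811] rot [-1.80e+02 -1.00e-02 -2.72e+01] F [-0.07  0.07  1.64] g 0.1079
t 8.6583 p [ 0.5515 -0.2971  0.1891] rot [-1.7999e+02  9.0000e-02 -2.7200e+01] F [-0.59  0.59 -1.71] g 0.1101
t 10.4167 p [0.6051 0.0911 0.2   ] rot [180.     0.     3.94] F [-0.24 -0.26 -0.56] g 0.1093
t 10.5167 p [0.6051 0.0914 0.2   ] rot [-180.      0.      3.97] F [-0.1   0.76 -1.88] g 0.1105
```

View pics/f_hold.png

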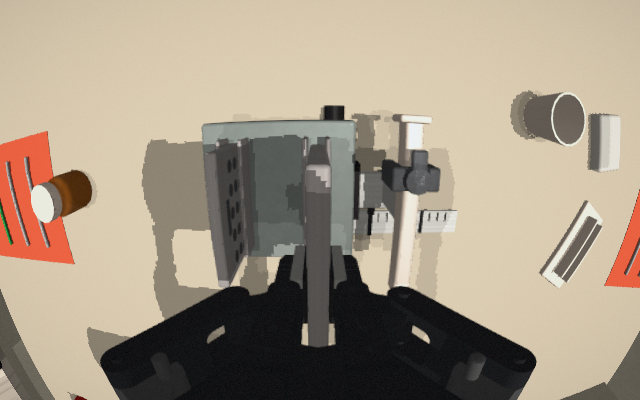

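View pics/f_scene.png

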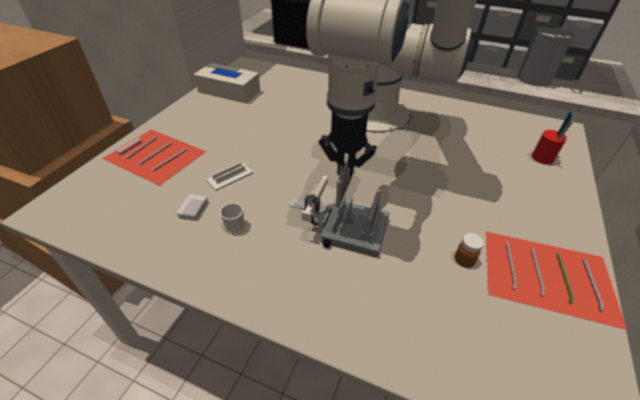

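Run:
```python
from h import *
s=load("f_hold"); im=s["img"][:,:,::-1].copy()
y=np.radians(4.0); M=np.array([[np.cos(y),-np.sin(y)],[np.sin(y),np.cos(y)]])
sl=np.array([.605,.0917]); cc=np.array([.6051,.0914])
big=cv2.resize(im[95:365,220:470],(0,0),fx=3,fy=3,interpolation=cv2.INTER_CUBIC)
def poly(o,pts,z,col):
    q=[]
    for p in pts:
        u=proj(s,[*(o+M@np.array(p)),z],True); q.append(((u-[220,95])+.5)*3-.5)
    cv2.polylines(big,[np.round(q).astype(int)],True,col,1)
rect=lambda x0,x1,y0,y1:[(x0,y0),(x1,y0),(x1,y1),(x0,y1)]
for z in (.207,.127): poly(cc,rect(-.055,.055,-.005,.005),z,(0,0,255))
poly(sl,rect(-.055,.055,.008,.012),.062,(0,255,0)); poly(sl,rect(-.055,.055,-.012,-.008),.062,(0,255,0))
poly(sl,rect(-.07,.07,-.037,.113),.03,(255,0,0))
poly(sl,rect(-.075,.075,-.079,-.065),.102,(255,0,255))
cv2.imwrite("pics/g.png",big[:600])
```

```text
(no output)
```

View pics/g.png

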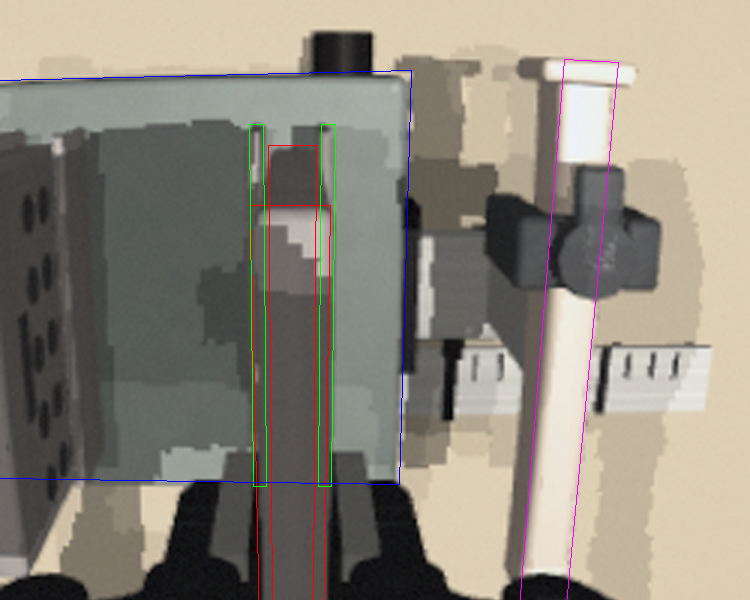

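Run:
```python
from h import *
r.servo_line([0.605,0.0917,0.141],[180,0,3.5],0.12); r.wait(0.3); status()
s=snap("wrist","h_low"); snap("top","h_top"); snap("scene","h_scene")
a=cv2.imread("pics/h_low.png"); cv2.imwrite("pics/h1.png",cv2.resize(a[95:285,220:470],(0,0),fx=3,fy=3,interpolation=cv2.INTER_CUBIC))
a=cv2.imread("pics/h_scene.png"); cv2.imwrite("pics/h2.png",cv2.resize(a[150:270,270:410],(0,0),fx=5,fy=5,interpolation=cv2.INTER_CUBIC))
```

```text
t 11.4583 p [0.6053 0.0917 0.1416] rot [ 1.8e+02 -5.0e-02  3.5e+00] F [-0.83  0.78 -1.52] g 0.1094
```

View pics/h1.png

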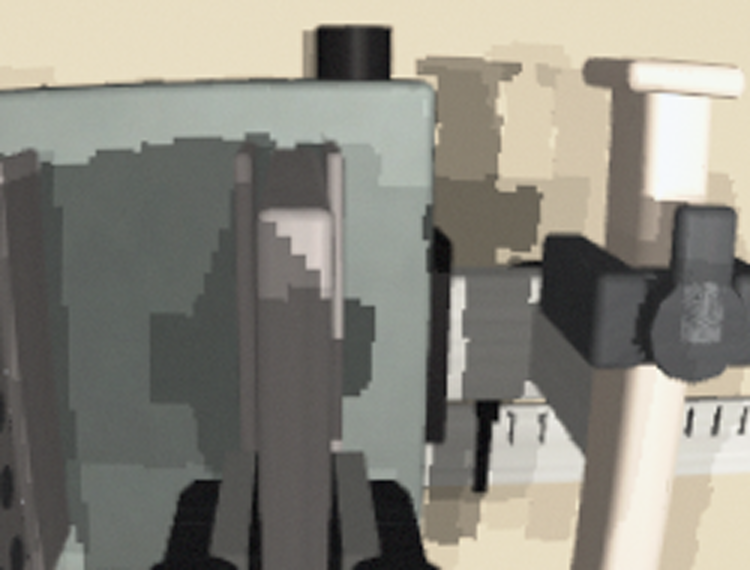

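View pics/h2.png

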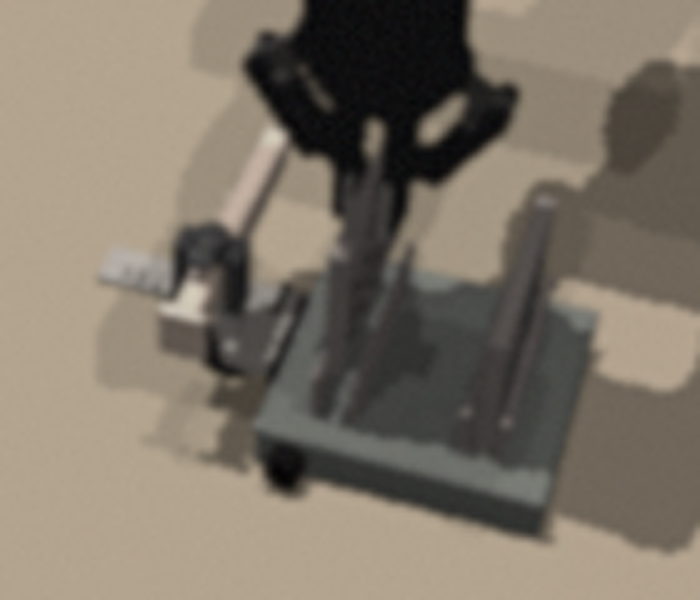

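Run:
```python
from h import *
s=load("h_low"); im=s["img"][:,:,::-1].copy()
y=np.radians(3.5); M=np.array([[np.cos(y),-np.sin(y)],[np.sin(y),np.cos(y)]])
cc=np.array([.6053,.0917]);ox,oy=280,125
k=6
big=cv2.resize(im[oy:oy+95,ox:ox+100],(0,0),fx=k,fy=k,interpolation=cv2.INTER_CUBIC)
big=np.clip(big.astype(float)*1.5,0,255).astype(np.uint8)
def poly(o,pts,z,col,c=True):
    q=[((proj(s,[*(o+M@np.array(p)),z],True)-[ox,oy])+.5)*k-.5 for p in pts]
    cv2.polylines(big,[np.round(q).astype(int)],c,col,1); print(col,np.round(q[1:3],1).tolist())
rect=lambda x0,x1,y0,y1:[(x0,y0),(x1,y0),(x1,y1),(x0,y1)]
for z in (.1486,.0686): poly(cc,rect(-.055,.055,-.005,.005),z,(0,0,255))
poly(cc,rect(-.055,.055,.008,.012),.062,(0,255,0)); poly(cc,rect(-.055,.055,-.012,-.008),.062,(0,255,0))
cv2.imwrite("pics/i.png",big)
```

```text
(0, 0, 255) [[307.5, 229.2], [145.9, 229.0]]
(0, 0, 255) [[276.6, 111.3], [180.6, 111.2]]
(0, 255, 0) [[154.3, 105.7], [117.3, 105.9]]
(0, 255, 0) [[340.1, 106.2], [303.0, 105.9]]
```

View pics/i.png

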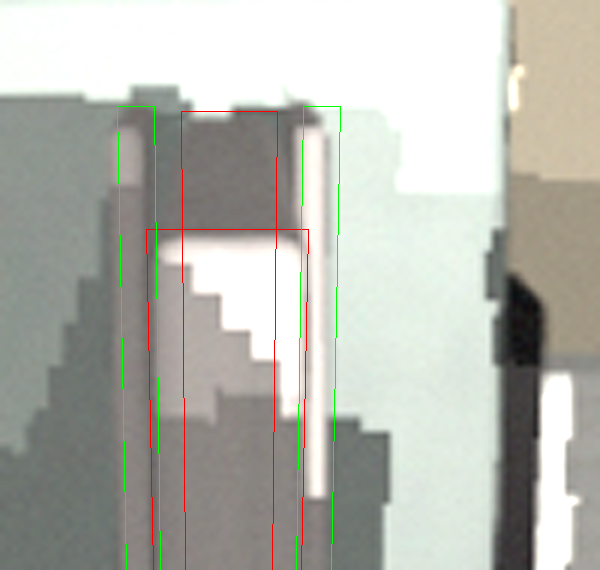

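Run:
```python
from h import *
o=[180,0,3.5]
r.servo_line([0.604,0.0924,0.141],o,0.05);r.servo_line([0.604,0.0924,0.125],o,0.06); status()
for z in (.115,.108,.1045,.1035,.1025):
    r.servo_line([0.604,0.0924,z],o,0.05); status()
    if r.read_force()[2]>4 : break
r.wait(.2); status()
snap("wrist","j_in")
a=cv2.imread("pics/j_in.png"); cv2.imwrite("pics/j1.png",cv2.resize(a[95:285,220:470],(0,0),fx=3,fy=3,interpolation=cv2.INTER_CUBIC))
```

```text
t 12.275 p [0.6037 0.0924 0.1244] rot [1.8e+02 7.0e-02 3.5e+00] F [ 0.08 -0.49 -1.23] g 0.1101
t 12.625 p [0.6038 0.0924 0.1146] rot [-1.8e+02  4.0e-02  3.5e+00] F [ 0.33  0.22 -1.62] g 0.1052
t 12.9167 p [0.6038 0.0924 0.1077] rot [1.8e+02 4.0e-02 3.5e+00] F [ 0.41 -0.83 -1.13] g 0.1105
t 13.1667 p [0.6039 0.0924 0.1043] rot [1.8e+02 2.0e-02 3.5e+00] F [ 0.36 -0.11 -0.73] g 0.1076
t 13.4167 p [0.604  0.0924 0.1035] rot [180.   -0.    3.5] F [ 0.41 -0.14 -1.67] g 0.1093
t 13.6667 p [0.6042 0.0924 0.103 ] rot [ 1.8e+02 -4.0e-02  3.5e+00] F [-1.89 -0.31  7.38] g 0.1061
t 13.8667 p [0.6042 0.0924 0.103 ] rot [ 1.8e+02 -4.0e-02  3.5e+00] F [-1.48 -0.1   6.55] g 0.1076
```

View pics/j1.png

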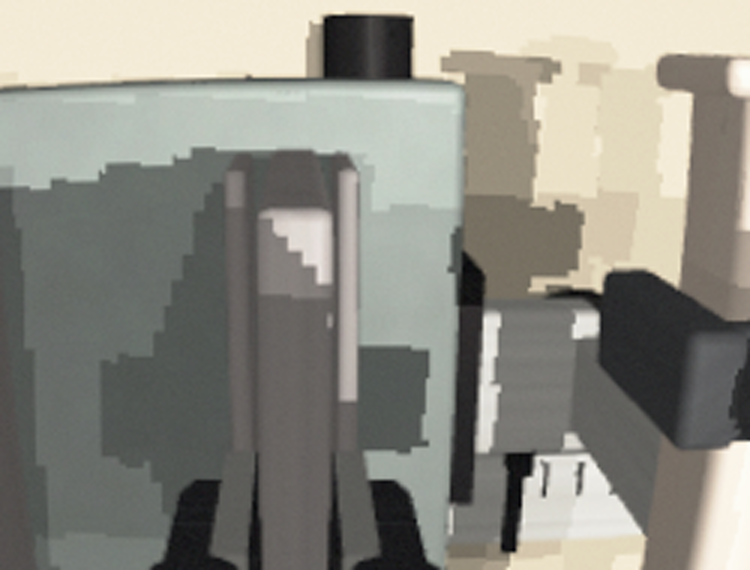

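Run:
```python
from h import *
o=[180,0,3.5]
r.servo_line([0.604,0.0924,0.1033],o,0.05); status()
r.set_gripper(0.4,20); status()
r.servo_line([0.604,0.0924,0.20],o,0.2)
y=np.radians(3.5); ex=np.array([np.cos(y),np.sin(y)]); ey=np.array([-np.sin(y),np.cos(y)])
h=np.array([.604,.0924])-.072*ey; g=h-.015*ex
r.move_pose([*g,.19],o); r.wait(.3); status()
snap("wrist","k_w"); snap("top","k_t")
for l in ["cassette","rackmate","handle","lever_saddle"]:
    print(l,[(np.round(d["at"],4),d["p"]) for d in models.search_frame("wrist",l)][:3])
s=load("k_w")
def q(a,b,z): return proj(s,[*(h+a*ex+b*ey),z],True)
im=s["img"][:,:,::-1].copy();k=3;ox,oy=200,80
big=cv2.resize(im[oy:oy+195,ox:ox+265],(0,0),fx=k,fy=k,interpolation=cv2.INTER_CUBIC)
for c,z,col in [((-.075,.075,-.007,.007),.102,(255,0,255)),((-.055,.055,.067,.077),.11,(0,0,255)),((-.07,.07,.035,.185),.03,(255,0,0)),((-.053,-.027,-.04675,-.04325),.005,(0,255,0))]:
    Q=[(q(a,b,z)-[ox,oy]+.5)*k-.5 for a,b in [(c[0],c[2]),(c[1],c[2]),(c[1],c[3]),(c[0],c[3])]]
    cv2.polylines(big,[np.round(Q).astype(int)],True,col,1)
cv2.imwrite("pics/k1.png",big)
```

```text
t 14.1667 p [0.604  0.0924 0.1033] rot [-180.     0.     3.5] F [ 0.04  0.39 -0.84] g 0.1103
t 14.525 p [0.604  0.0924 0.1033] rot [-180.    -0.     3.5] F [-0.59  0.4  -0.71] g 0.4
t 15.8583 p [0.5934 0.0204 0.1898] rot [-1.7999e+02  1.0000e-02  3.5600e+00] F [ 0.17 -0.08  0.79] g 0.3992
cassette [(array([0.6098, 0.0891, 0.1032]), 0.57)]
rackmate [(array([0.6005, 0.1648, 0.0918]), 0.59)]
handle [(array([0.6258, 0.0207, 0.1029]), 0.96)]
lever_saddle [(array([0.6428, 0.0245, 0.1191]), 0.83)]
```

View pics/k1.png

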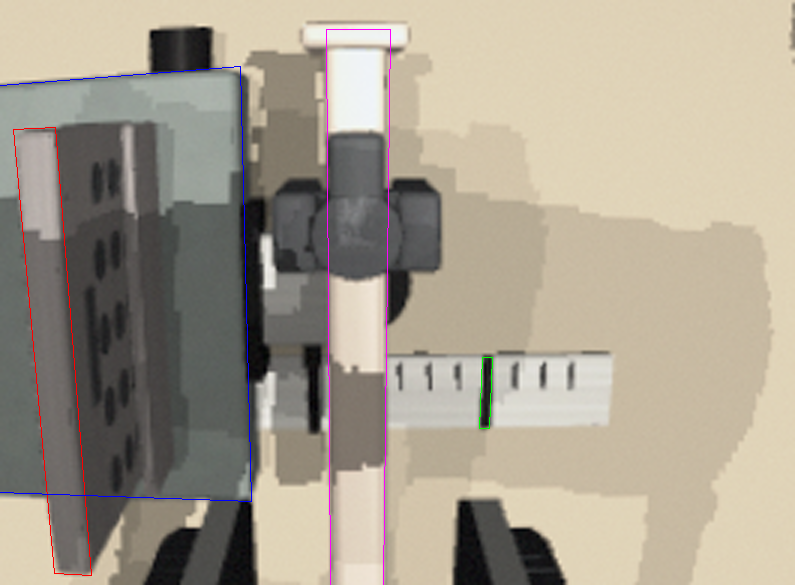

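```bash
cat >> h.py <<'E'
o=[180,0,3.5]
_y=np.radians(3.5); ex=np.array([np.cos(_y),np.sin(_y)]); ey=np.array([-np.sin(_y),np.cos(_y)])
H=np.array([.604,.0924])-.072*ey
def hp(a,leg,z=.096): return [*(H+a*ex-leg*ey),z]
def loc():
    p=np.array(r.read_ee_pos())[:2]-H; return round(float(p@ex),4),round(float(-p@ey),4)
E
python3 - <<'E'
from h import *
s=load("k_w")
for py in (270,):
    w=hit(s,(200+(357+.5)/3-.5,80+(py+.5)/3-.5),.112,True); print("lever -x face rack x",(w[:2]-H)@ex)
r.servo_line(hp(-.015,0),o,0.15); r.wait(.2); status()
r.set_gripper(0.0,25); r.wait(.1); status(); print(loc())
r.servo_line(hp(-.015,.03),o,0.06); status(); print(loc())
r.servo_line(hp(-.015,.06),o,0.06); r.wait(.3); status(); print(loc())
snap("wrist","l_w"); snap("top","l_t"); snap("scene","l_s")
a=cv2.imread("pics/l_w.png"); cv2.imwrite("pics/l1.png",cv2.resize(a[80:290,150:410],(0,0),fx=3,fy=3)[:600])
a=cv2.imread("pics/l_t.png"); cv2.imwrite("pics/l2.png",cv2.resize(a[150:240,260:380],(0,0),fx=6,fy=6,interpolation=cv2.INTER_CUBIC))
a=cv2.imread("pics/l_s.png"); cv2.imwrite("pics/l3.png",cv2.resize(a[160:260,270:400],(0,0),fx=6,fy=6,interpolation=cv2.INTER_CUBIC))
E
```

```text
lever -x face rack x 0.022244375864208063
t 17.1333 p [0.5939 0.0196 0.0969] rot [ 1.7999e+02 -9.0000e-02  3.5000e+00] F [-0.43 -0.38  0.41] g 0.4016
t 17.5333 p [0.5936 0.0197 0.0965] rot [ 1.80e+02 -4.00e-02  3.52e+00] F [-1.85  0.61  5.7 ] g 0.1569
(-0.0148, -0.0)
t 18.1833 p [ 0.5957 -0.0103  0.0965] rot [-1.7999e+02 -7.0000e-02  3.4900e+00] F [-0.06  4.43  6.66] g 0.1566
(-0.0145, 0.03)
t 19.1333 p [ 0.5978 -0.0399  0.0966] rot [-1.7998e+02 -1.0000e-01  3.5100e+00] F [2.06 7.05 3.9 ] g 0.1577
(-0.0143, 0.0597)
```

View pics/l1.png

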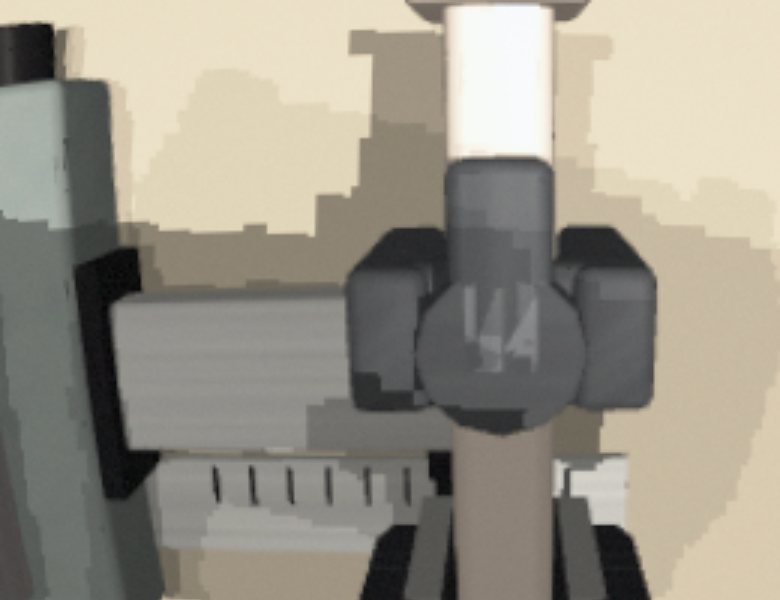

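View pics/l2.png

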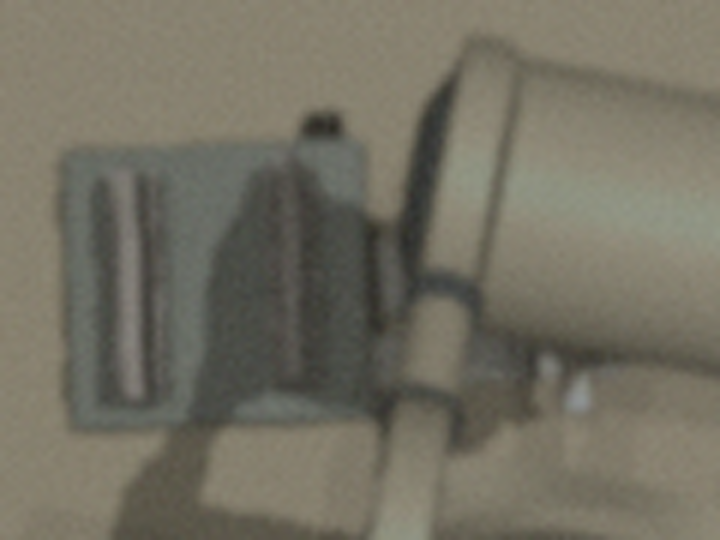

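View pics/l3.png

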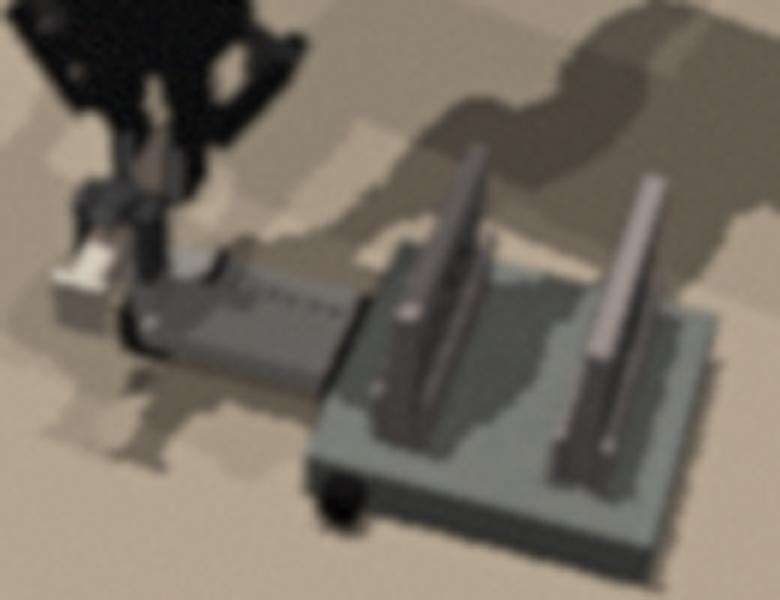

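Run:
```python
from h import *
s=load("l_w")
im=s["img"][:,:,::-1].copy();k=10;ox,oy=275,220
big=cv2.resize(im[oy:oy+50,ox:ox+75],(0,0),fx=k,fy=k,interpolation=cv2.INTER_CUBIC)
big=np.clip(big*1.3,0,255).astype(np.uint8)
def poly(c,z,col):
    Q=[(proj(s,[*(H+a*ex+b*ey),z],True)-[ox,oy]+.5)*k-.5 for a,b in [(c[0],c[2]),(c[1],c[2]),(c[1],c[3]),(c[0],c[3])]]
    cv2.polylines(big,[np.round(Q).astype(int)],True,col,1)
poly((-.053,-.027,-.04675,-.04325),.005,(0,255,0))
for i in (-1,1): poly((-.046,-.034,-.0455+.01*i,-.0445+.01*i),.005,(0,255,0))
poly((-.075,.0,-.067,-.053),.102,(255,0,255))
cv2.imwrite("pics/m1.png",big)
```

View pics/m1.png

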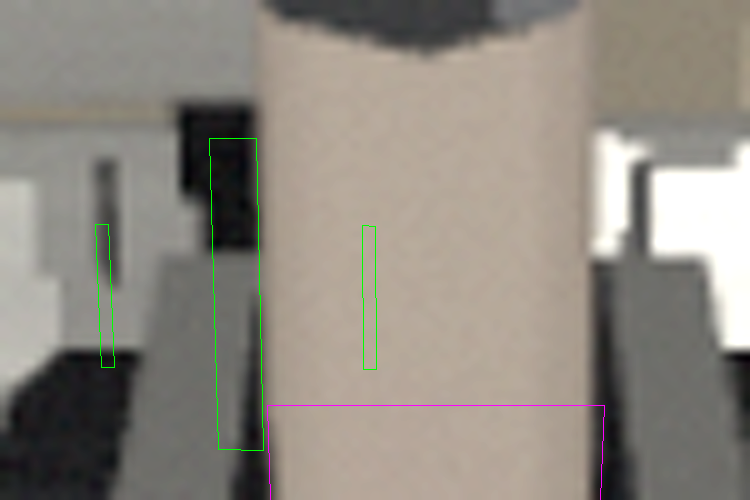

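Run:
```python
from h import *
a=load("k_w"); b=load("l_w")
im=cv2.imread("pics/k_w.png"); cv2.imwrite("pics/n1.png",cv2.resize(im[185:235,285:360],(0,0),fx=10,fy=10,interpolation=cv2.INTER_CUBIC))
rk=lambda w:((w[:2]-H)@ex,(w[:2]-H)@ey)
for z in (.005,.01,.014,.018,.022,.026,.03):
    L=rk(hit(a,(200+307.5/3-.5,80+348/3-.5),z,True)); R_=rk(hit(a,(200+321.5/3-.5,80+348/3-.5),z,True))
    l=rk(hit(b,(275+18-.05,220+12),z,True)); l2=rk(hit(b,(275+18-.05,220+18),z,True))
    print(z,np.round(L,4),np.round(R_,4),"pulled left edge",np.round(l,4),"leg from left-edge diff",round(L[1]-l[1],4))
```

```text
0.005 [-0.0239  0.0169] [-0.0238  0.0121] pulled left edge [-0.0259 -0.0414] leg from left-edge diff 0.0583
0.01 [-0.0225  0.0166] [-0.0225  0.0119] pulled left edge [-0.024  -0.0419] leg from left-edge diff 0.0585
0.014 [-0.0214  0.0164] [-0.0214  0.0118] pulled left edge [-0.0224 -0.0422] leg from left-edge diff 0.0586
0.018 [-0.0204  0.0162] [-0.0204  0.0116] pulled left edge [-0.0208 -0.0426] leg from left-edge diff 0.0587
0.022 [-0.0193  0.016 ] [-0.0193  0.0115] pulled left edge [-0.0192 -0.0429] leg from left-edge diff 0.0589
0.026 [-0.0182  0.0158] [-0.0182  0.0113] pulled left edge [-0.0176 -0.0432] leg from left-edge diff 0.059
0.03 [-0.0172  0.0155] [-0.0172  0.0112] pulled left edge [-0.016  -0.0436] leg from left-edge diff 0.0591
```

View pics/n1.png

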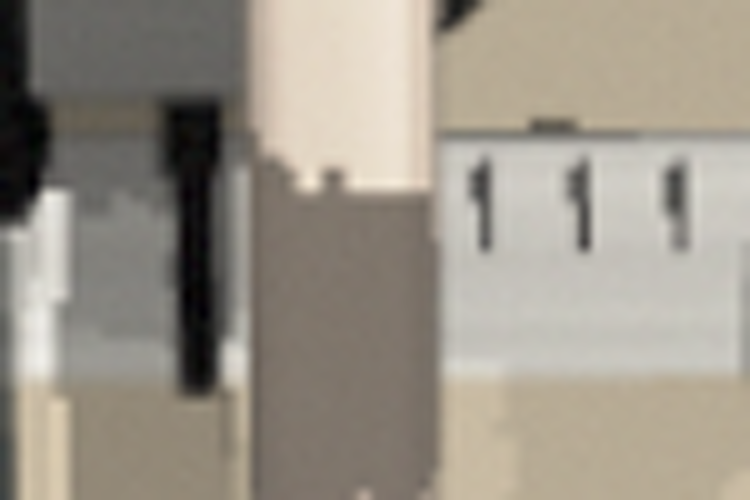

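Run:
```python
from h import *
r.set_gripper(0.0,20)
r.servo_line(hp(-.015,.0605),o,0.03); print(loc())
for a in (-.010,-.004,.002,.008,.014,.020,.025):
    r.servo_line(hp(a,.0605),o,0.04); f=np.array(r.read_force()); print(round(r.read_clock(),2),a,loc(),"Fx %.1f Fy %.1f Fz %.1f"%(f[:2]@ex,f[:2]@ey,f[2]),round(r.read_grip_width(),4))
    if abs(f[:2]@ex)>30: break
snap("wrist","p_w")
a=cv2.imread("pics/p_w.png"); cv2.imwrite("pics/p1.png",cv2.resize(a[80:280,150:410],(0,0),fx=3,fy=3))
```

```text
(-0.0142, 0.0602)
20.02 -0.01 (-0.013, 0.0596) Fx -17.7 Fy 6.7 Fz 17.8 0.1587
20.32 -0.004 (-0.0095, 0.0592) Fx -29.4 Fy 6.8 Fz 17.0 0.1603
20.62 0.002 (-0.0049, 0.059) Fx -34.4 Fy 5.9 Fz 13.9 0.1615
```

View pics/p1.png

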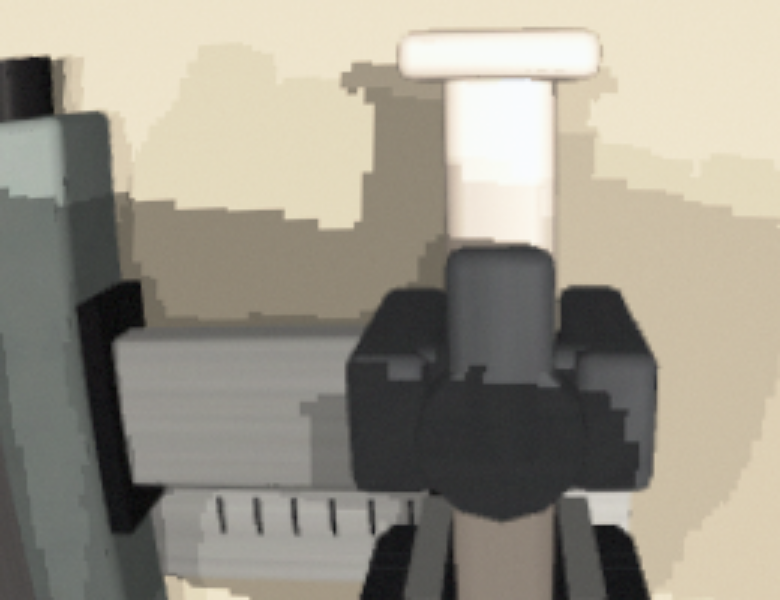

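Run:
```python
from h import *
def st(a):
    f=np.array(r.read_force()); print(round(r.read_clock(),2),a,loc(),"Fx %.1f Fy %.1f Fz %.1f"%(f[:2]@ex,f[:2]@ey,f[2]),round(r.read_grip_width(),4)); return f[:2]@ex
r.servo_line(hp(-.004,.0605),o,0.04); st("back")
r.set_gripper(0.168,20); r.wait(.2); st("loose")
for a in (.002,.008,.012,.016):
    r.servo_line(hp(a,.0607),o,0.04)
    if abs(st(a))>25: break
r.wait(.1);st("end")
snap("wrist","q_w")
a=cv2.imread("pics/q_w.png"); cv2.imwrite("pics/q1.png",cv2.resize(a[80:280,150:410],(0,0),fx=3,fy=3))
```

```text
20.98 back (-0.0055, 0.0597) Fx -1.2 Fy 7.0 Fz -13.0 0.1582
21.39 loose (-0.0051, 0.0598) Fx -2.1 Fy 7.3 Fz -4.9 0.1686
21.69 0.002 (0.0013, 0.06) Fx -0.6 Fy 6.1 Fz -2.5 0.168
21.99 0.008 (0.0075, 0.06) Fx -1.3 Fy 6.9 Fz -2.6 0.1692
22.24 0.012 (0.0113, 0.06) Fx -1.7 Fy 7.2 Fz -0.9 0.1716
22.49 0.016 (0.015, 0.0599) Fx -3.6 Fy 6.8 Fz -0.1 0.1685
22.59 end (0.015, 0.0599) Fx -3.2 Fy 7.2 Fz -0.8 0.1656
```

View pics/q1.png

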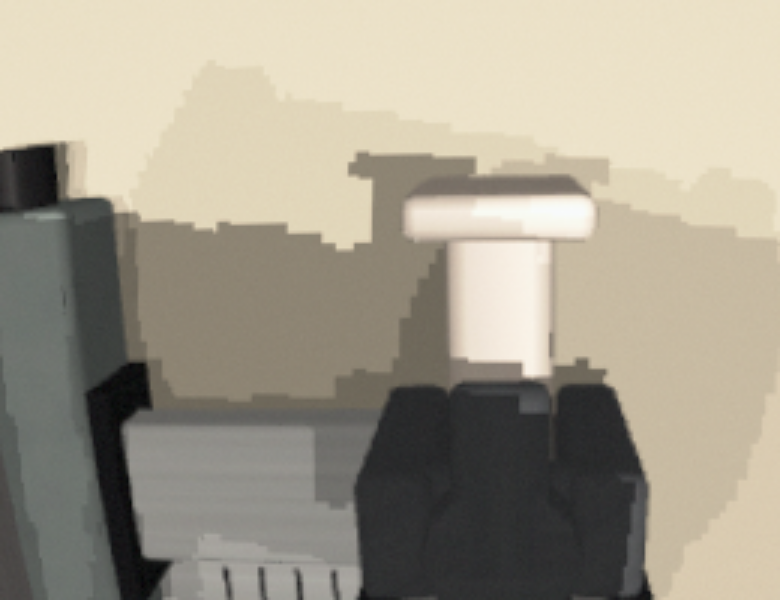

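Run:
```python
from h import *
def st(a):
    f=np.array(r.read_force()); print(round(r.read_clock(),2),a,loc(),"Fx %.1f Fy %.1f Fz %.1f"%(f[:2]@ex,f[:2]@ey,f[2]),round(r.read_grip_width(),4)); return f[:2]@ex
for a in (.020,.025,.030,.034,.036,.038,.040,.042,.044,.046):
    r.servo_line(hp(a,.0609),o,0.04)
    if abs(st(a))>13: break
r.wait(.2);st("end")
snap("wrist","s_w"); snap("scene","s_s")
a=cv2.imread("pics/s_w.png"); cv2.imwrite("pics/s1.png",cv2.resize(a[80:280,150:410],(0,0),fx=3,fy=3))
a=cv2.imread("pics/s_s.png"); cv2.imwrite("pics/s3.png",cv2.resize(a[160:260,270:400],(0,0),fx=6,fy=6,interpolation=cv2.INTER_CUBIC))
```

```text
22.89 0.02 (0.0189, 0.0601) Fx -3.4 Fy 6.4 Fz -0.4 0.1698
23.17 0.025 (0.0239, 0.0601) Fx -3.6 Fy 6.7 Fz -1.2 0.1708
23.44 0.03 (0.0289, 0.0601) Fx -3.7 Fy 7.1 Fz -0.2 0.1688
23.69 0.034 (0.0329, 0.0601) Fx -4.3 Fy 5.9 Fz -0.7 0.1675
23.94 0.036 (0.0346, 0.0601) Fx -6.2 Fy 7.2 Fz 0.9 0.1682
24.19 0.038 (0.0365, 0.0601) Fx -5.0 Fy 6.8 Fz 0.7 0.1707
24.44 0.04 (0.0378, 0.06) Fx -12.4 Fy 6.5 Fz 4.9 0.165
24.69 0.042 (0.0379, 0.0599) Fx -24.1 Fy 6.5 Fz 13.6 0.1691
24.89 end (0.0379, 0.0599) Fx -24.1 Fy 6.3 Fz 13.3 0.1665
```

View pics/s1.png

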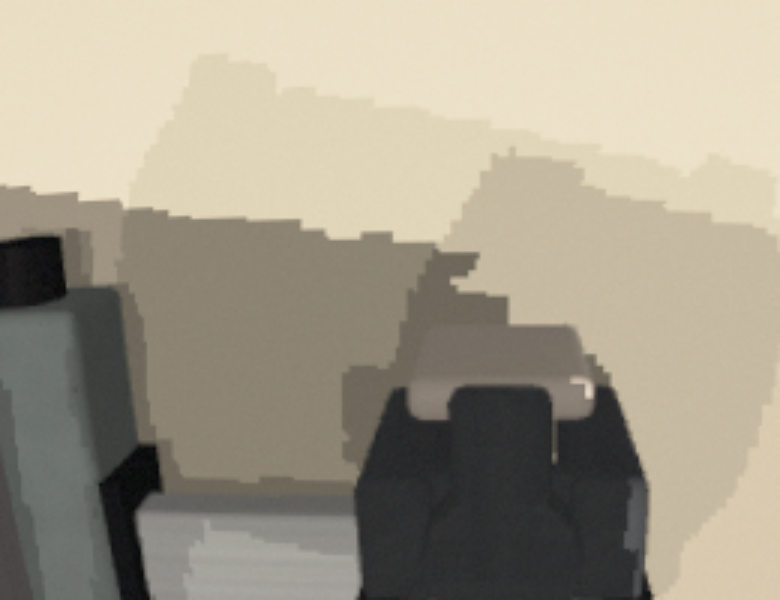

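View pics/s3.png

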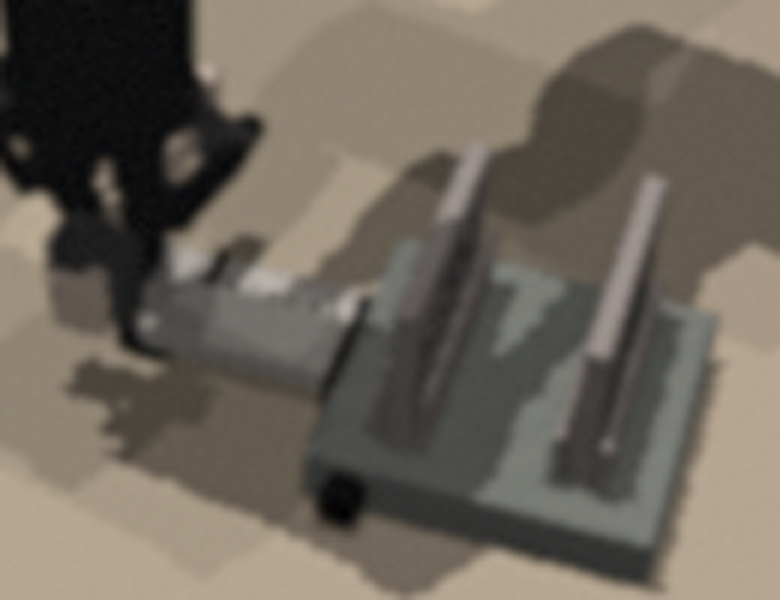

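Run:
```python
from h import *
def st(a):
    f=np.array(r.read_force()); print(round(r.read_clock(),2),a,loc(),"Fx %.1f Fy %.1f Fz %.1f"%(f[:2]@ex,f[:2]@ey,f[2]),round(r.read_grip_width(),4)); return f[:2]@ex
r.servo_line(hp(.0405,.0611),o,0.04); st("relax")
r.set_gripper(0.0,25); r.wait(.2); st("grip")
r.servo_line(hp(.0405,.0611),o,0.02); r.wait(.2); st("adj")
s=snap("scene","u_s"); snap("top","u_t"); snap("wrist","u_w")
im=s["img"][:,:,::-1].copy();k=12;ox,oy=288,188
big=cv2.resize(im[oy:oy+45,ox:ox+60],(0,0),fx=k,fy=k,interpolation=cv2.INTER_CUBIC)
cv2.imwrite("pics/u0.png",big)
def poly(c,z,col):
    Q=[(proj(s,[*(H+a*ex+b*ey),z])-[ox,oy]+.5)*k-.5 for a,b in [(c[0],c[2]),(c[1],c[2]),(c[1],c[3]),(c[0],c[3])]]
    cv2.polylines(big,[np.round(Q).astype(int)],True,col,1)
for i in range(-1,5): poly((-.035,-.025,-.0455+.01*i,-.0445+.01*i),.005,(0,255,0))
poly((-.053,-.027,-.04675,-.04325),.005,(0,0,255))
cv2.imwrite("pics/u1.png",big)
for c in("scene","wrist"):
  for l in ["cassette","handle","lever_saddle","rackmate","cup","jar","case"]:
    print(c,l,[(np.round(d["at"],4),d["p"]) for d in models.search_frame(c,l)][:2])
```

```text
25.24 relax (0.0377, 0.0602) Fx -14.5 Fy 6.5 Fz 7.2 0.1665
25.66 grip (0.0377, 0.0602) Fx -15.3 Fy 6.5 Fz 9.0 0.1609
26.11 adj (0.0377, 0.0602) Fx -15.0 Fy 6.3 Fz 8.5 0.1554
scene cassette [(array([0.6221, 0.0938, 0.097 ]), 0.73), (array([0.5996, 0.4063, 0.0525]), 0.51)]
scene handle [(array([ 0.6218, -0.0216,  0.0222]), 0.87)]
scene lever_saddle [(array([ 0.6746, -0.0288,  0.1101]), 0.46)]
scene rackmate [(array([0.6197, 0.171 , 0.098 ]), 0.81), (array([ 0.6769, -0.0243,  0.1105]), 0.53)]
scene cup [(array([ 0.7181, -0.1662,  0.0417]), 0.58)]
scene jar [(array([0.6002, 0.4061, 0.054 ]), 0.65)]
scene case [(array([ 0.7101, -0.3011,  0.0197]), 0.7), (array([0.6266, 0.1069, 0.0285]), 0.54)]
wrist cassette [(array([0.629 , 0.0872, 0.0888]), 0.58)]
wrist handle [(array([ 0.6667, -0.0332,  0.1019]), 0.86)]
wrist lever_saddle [(array([ 0.6766, -0.0344,  0.1173]), 0.55)]
wrist rackmate [(array([0.6015, 0.167 , 0.0873]), 0.97)]
wrist cup [(array([ 0.7098, -0.1783,  0.0427]), 0.7), (array([0.6511, 0.0529, 0.0312]), 0.47)]
wrist jar []
wrist case [(array([ 0.7085, -0.2929,  0.0224]), 0.97), (array([0.6036, 0.1667, 0.0873]), 0.38)]
```

View pics/u1.png

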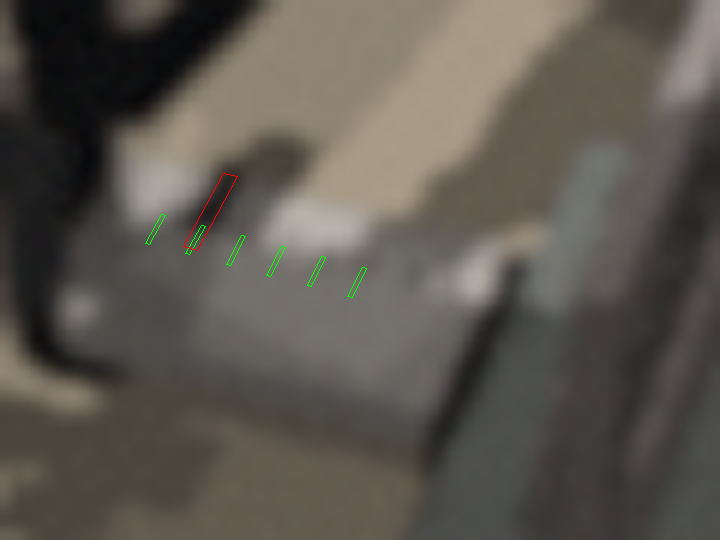

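View pics/u_w.png

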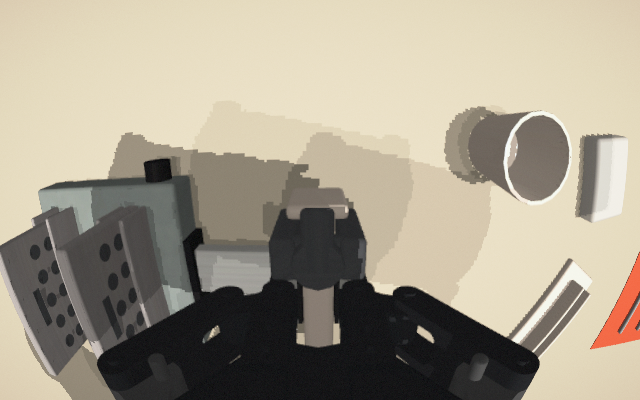

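Run:
```python
from h import *
status(); print(loc()); r.close_job()
```

```text
t 26.9583 p [ 0.6497 -0.0372  0.0955] rot [-179.92    0.33    3.53] F [-14.55   5.53   7.48] g 0.1566
(0.0377, 0.0602)
the job is handed in; nothing more can be done
```

The job was handed in at 27 s. The cassette stands in the empty slot and is released. The leg is held out at the mark, and the cam lever is pushed against its end stop.

- **Cassette:** It went into the slot nearest the leg without hitting the fins and touched the floor at the expected height. Pictures after release show it upright and centred to about 1–2 mm.
- **Leg:** At hand-in the arm was at 60.2 mm, measured from where the handle was gripped at home, with the 6–7 N spring load still on it and the handle gripped at 25 N. One wrist-picture estimate, taken when the arm read 59.7 mm, came out about 1 mm shorter (58.8 mm). I set the final position slightly beyond 60 mm for that reason. In the last scene picture the dark pointer stripe falls on the expected place of the mark, but the fingers hid it from the wrist camera at the end.
- **Lever:** The first push, at 20 N grip, bound on the bar with about 34 N, so I stopped before reaching the lever and loosened the fingers to just straddle it. The lever then slid at 3–4 N. It stopped hard within 1 mm of the expected closed position, and about 15 N still presses it against the stop. The leg stayed between 59.0 and 60.2 mm throughout, lowest during the bound push.
- **Other things:** The last pictures and detections of the other cassette, cup, jar and case agree with the first ones to within the detector's accuracy.

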